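# Prop the cold frame's lid on its stay for airing

### The job

The seedlings are watered and the lid of the small wooden cold frame is still thrown right back: set it for airing. Flip the wooden stay up out of its channel as far as it goes, then lower the lid gently, never letting it drop, until it rests propped half open on the end of the stay. Keep the four seedling pots in the frame standing.

Things in the scene. Friction and masses are not known exactly. Their poses are not given: they have to be found in the camera images.
- frame: The cold frame: open pine box fixed to the bench, 220 deep (x) x 340 wide (y) x 100 mm high, walls 16 mm, grey floor mat at z = 8 mm. Origin: centre of its underside; x runs from its front wall to its hinge wall (at x = +110 mm, on the robot's right), y along the hinge, z up. A divider 16 mm thick, top at z = 68 mm, runs front to back at y = 0 between two bays; the stay lies on it.
- stay_pivot (a point): Centre of the stay's pivot bolt, fixed on the frame at x = -62, y = 0, z = 80 mm in the frame's axes (which it shares). The stay turns about y here. From x = -90 to +20 mm the folded stay is flanked by two channel cheeks (outer faces at y = +-19.5 mm, tops at z = 92 mm), so only its free end beyond them, x = 20 to 86 mm, can be taken between two fingers.
- stay (a joint): Angle of the stay (rad): 0 = folded level in its channel, free end towards the hinge wall; grows as the free end swings up and towards the front; 1.20 = up against its stop, still leaning 21 deg towards the hinge. The bolt is a little stiff (0.04 N m), so the stay keeps any angle it is left at. It starts folded or slightly raised (0 to 0.3).
- stay_grip (a point): Point to take the stay, on its centre line 120 mm from the pivot. The stay is a plain, darker wooden batten, 16 mm wide (y) x 20 mm thick, its rounded free end 148 mm from the pivot. x runs along it to the free end, y as the frame's. When it is folded, the thrown-back lid stands close behind this point (52 mm to the hinge line), so lean the gripper back from it.
- lid (a joint): Angle of the lid (rad): 0 = shut, 1.72 = thrown back against its stop, where it starts (leaning 8 deg past upright, kept there by its weight). The hinge is nearly free: let go anywhere below about 1.57 it falls. Resting on the raised stay it reads about 0.79 (45 deg).
- lid_hinge (a point): Middle of the lid's hinge line, on the frame at x = 110, y = 0, z = 100 mm in the frame's axes. Its axes turn with the lid: y along the hinge, -x from the hinge towards the lid's free edge, z out of the lid's upper (outer) face; shut, they are parallel to the frame's.
- lid_edge (a point): Middle of the lid's free edge, at half its thickness, 232 mm from the hinge line; axes as lid_hinge. The lid is 16 mm thick, 340 mm wide, about 0.45 kg: pine rails round two clear panes. The rail along the free edge is 34 mm wide and can be pinched across its 16 mm anywhere along its length. The stay bears on the middle bar (y = 0), 163 mm from the hinge.
- pot_a: Seedling pot, 68 mm across, 56 mm high (leaves to about 85 mm), loose on the frame's floor, front of the +y bay. Origin at the centre of its underside, z up.
- pot_b: The same, rear of the +y bay.
- pot_c: The same, front of the -y bay.
- pot_d: The same, rear of the -y bay.
Not all that is in view belongs to the job. What is shaped like the pot_a but green or turquoise is not meant.

How it is judged:
By the outcome, as a careful person would: the job done as asked, in the order asked, and still so for the second after the job is handed in, with the robot touching nothing.
It also fails if it takes over 51 s, if anything falls off the work surface, if the arm or the gripper's body presses on something with over 40 N, if the wrist force passes 120 N, or if a joint passes its speed limit or range.

### The arm

A 7-joint arm with a two-finger parallel gripper is mounted at the origin on the work surface. World frame = base frame: x ahead of the robot, y to its left, z up, the work surface at z = 0. Lengths are in m, angles in rad, forces in N, time in s.
With the tool pointing down it reaches from about 0.4 to 0.925 m from the base axis. Payload 5.6 kg.
Tool frame: the origin (TCP) lies between the finger pads; the fingertips stand 14 mm ahead of it and the grasp point (between the pads) lies 5 mm behind it; z points along the fingers, y is the direction in which the jaws open and shut (so a half turn about z gives the same grasp; the last joint's range is limited). The gripper opens to 85 mm and grips with 20 to 120 N. Pads are 22 mm wide; open, the fingers measure 114 mm over their backs; the gripper's body (76 mm by 85 mm) begins 54 mm behind the grasp point. The pads swing forward as they close: fully open they stand 13 mm farther back than shut.
Start: joints at [-1.2, 0.468, -0.012, 1.603, 0.006, 1.071, -0.056], TCP at [0.261, 0.595, 0.245] pointing down, gripper open.
Joint ranges: [-2.53, 2.53], [-0.31, 2.02], [-1.57, 1.55], [0.28, 2.44], [-1.29, 4.43], [0.15, 1.84], [-2.92, 2.92]. Speed limits (rad/s): [2.57, 2.57, 3.14, 3.14, 3.14, 3.14, 3.14].

### API

Orientations are given as [roll, pitch, yaw] about the fixed x, y, z axes, in that order (R = Rz(yaw) Ry(pitch) Rx(roll)).
In Python, from bench import bot gives the robot as it stands.
- The arm moves only by the shell command python3 -m handwheel 'ROWS' [FORCE]. ROWS is JSON, a list of rows, each a list of 7 numbers: the finger opening in m, from 0 to 0.0854, then the shift along the tool's x, y, z in m, then the turn, a rotation vector about the tool's x, y, z in rad. A call has 1 to 10 rows; each row shifts and turns the commanded pose from where the row before left it, along the tool's axes as they then stand; what a row does not reach is not made up. A row lasts 1/10 s, in which the tool goes at most 50 mm and 8.59 degrees, less where a joint would pass 70% of its speed; a pose out of reach is approached as far as the arm can. A call with a gripper value outside its range is refused whole. The fingers move at their own pace and stop on an object; FORCE is the grip in N (left out, the last holds). Time passes only in rows, so rows that do not move let the fingers close. It gives the time, the measured TCP pose, the force and the opening at its end, in the units of the state.
- bot.get_obs(): the state, without advancing time (a new reading comes with each control period).
- bot.read_camera(name): name is "scene" or "top"; returns the picture (384x512x3 uint8, blue, green, red); there is no depth.
- bot.camera_model(name): a dict with "mtx" (3x3 intrinsics, pixels), "D" ([k1, k2, p1, p2, k3] as OpenCV has them; the pictures are not rectified), "world_from_camera" (4x4, takes a point from camera to world coordinates). Camera axes: x right, y up, looking along -z (the intrinsics and any distortion apply to the point x, -y, -z); pixel columns grow to the right and rows downward; lengths in m; the calibration is good to about 2 mm. A picture is of the moment at which its call begins. camera_model takes no time and is no camera call.
- bot.hand_in(): hands the job in, once; it reports no verdict.
Trained networks look in the newest picture that a camera, given by its name, has taken for a name from the list of things; names that differ only in an ending like _2 or _b are one class to them, and where a whole thing is asked for, a point or a joint stands for the part that bears it (a point fixed in the world has none). Each returns a list of dicts, best first, with "p" (0 to 1); they miss things now and then, are a little off and sometimes report something else, mostly with a low value. They report only what shows in the picture. A call takes as long as a camera call. They do not tell look-alikes from the thing itself.
- bot.regions_of(camera, name): "pixels" (384x512 bool, what is visible of it).
- bot.landmark_of(camera, name): "xyz" ([x, y, z] in m, in the coordinates of the camera as it stood for that picture, good to about 4 mm: a listed point, or the origin of a listed thing).
The state is a dict: "t": time; "joints": joint angles; "qd": joint speeds; "effort": joint torques, N m; "position": TCP position; "tcp_rot": TCP orientation; "wrist_force": force on the tool from outside, world axes, zero at the start; "ft_torque": the same for the moment, N m; "opening": finger opening in m.
Only numpy, scipy, OpenCV 4.12 (cv2) and the standard library are available. Lean on these libraries where they do the work, as an engineer would, in place of code of your own. Each camera call takes 0.05 s, during which the arm holds its last target. There are 200 camera calls.

## Working session

There is one attempt and no reset: what is moved stays moved. The work goes in short steps, Python scripts to look and compute and a shell command to move; the robot and the scene stay as the last step left them, time stands still between calls to the robot, and variables do not carry over. Pictures are saved under pics/ and viewed, about 8 in all and at most 12, crops included, and the job is handed in when it is done.

```bash
mkdir -p pics; ls; cat > h.py <<'E'
import numpy as np, cv2
from bench import bot
from scipy.spatial.transform import Rotation as R
def lm(cam,name):
    T=np.array(bot.camera_model(cam)["world_from_camera"])
    return [(round(d["p"],2),(T@np.r_[d["xyz"],1])[:3].round(4)) for d in bot.landmark_of(cam,name)]
def proj(cam,P):
    m=bot.camera_model(cam);T=np.linalg.inv(np.array(m["world_from_camera"]))
    p=(T[:3,:3]@np.atleast_2d(P).T).T+T[:3,3]
    p=p*[1,-1,-1]
    return cv2.projectPoints(p.reshape(-1,1,3),np.zeros(3),np.zeros(3),np.array(m["mtx"],float),np.array(m["D"],float))[0].reshape(-1,2)
E
python3 - <<'E'
from h import *
ims=[]
for c in("scene","top"):
    im=bot.read_camera(c);cv2.imwrite(f"pics/{c}0.png",im)
    for n in("frame","stay_pivot","stay_grip","lid_hinge","lid_edge","pot_a"): print(c,n,lm(c,n)[:6])
    print(np.array(bot.camera_model(c)["world_from_camera"]).round(3))
print(bot.get_obs())
E
```

```text
pics
scene frame [(0.68, array([ 0.5645, -0.086 ,  0.1004])), (0.67, array([ 0.552 ,  0.0276, -0.0023]))]
scene stay_pivot [(0.85, array([0.5483, 0.0864, 0.0839]))]
scene stay_grip [(0.61, array([ 0.5598, -0.0241,  0.1156])), (0.35, array([ 0.5557,  0.0273, -0.002 ]))]
scene lid_hinge [(0.59, array([ 0.5655, -0.0853,  0.0976]))]
scene lid_edge [(0.63, array([ 0.5724, -0.1304,  0.3282]))]
scene pot_a [(0.98, array([ 0.6507, -0.0126,  0.0099])), (0.93, array([ 0.6452,  0.2554, -0.0025])), (0.88, array([0.4599, 0.0588, 0.0132])), (0.6, array([0.5342, 0.2526, 0.0036])), (0.59, array([ 0.4599, -0.0243,  0.0066])), (0.57, array([0.6456, 0.0847, 0.0075]))]
[[ 0.304 -0.797  0.522  0.889]
 [ 0.953  0.258 -0.161 -0.045]
 [-0.006  0.546  0.838  0.661]
 [ 0.     0.     0.     1.   ]]
top frame [(0.84, array([ 0.5594,  0.028 , -0.0036]))]
top stay_pivot [(0.78, array([0.5451, 0.09  , 0.0755]))]
top stay_grip [(0.7, array([ 0.5581, -0.0196,  0.1163])), (0.29, array([ 0.5636, -0.0799,  0.1022]))]
top lid_hinge [(0.97, array([ 0.5638, -0.0819,  0.1006])), (0.22, array([0.4582, 0.0679, 0.0073]))]
top
[... 507 characters left out ...]
]
 [ 0.     0.     0.     1.   ]]
{'t': 0.7, 'joints': array([-1.19999832,  0.46745135, -0.01161057,  1.60269616,  0.00600527,
        1.07140317, -0.05631076]), 'qd': array([-0.00093463,  0.00124495,  0.00164424,  0.00015838, -0.00066334,
        0.00050262,  0.001475  ]), 'effort': array([-5.92222591e-05, -5.32086897e+01,  2.15536362e-02, -2.51592958e+01,
        1.15344321e-02,  9.39802121e-04, -6.52126076e-06]), 'position': array([0.26139625, 0.59513425, 0.24532355]), 'tcp_rot': array([3.14151396e+00, 3.59307119e-05, 2.72772447e+00]), 'wrist_force': array([-0.16019304,  0.54861788, -0.48853831]), 'ft_torque': array([ 0.04108673, -0.00395519,  0.00722027]), 'opening': 0.08548982248249284}
```

View pics/scene0.png

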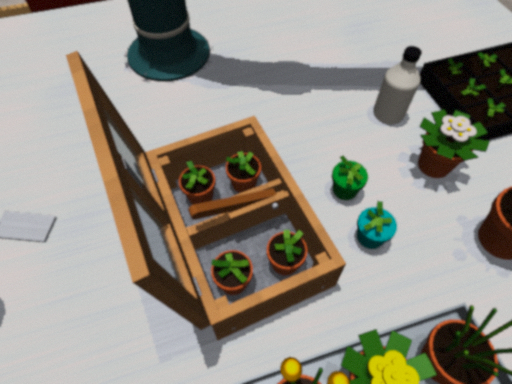

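View pics/top0.png

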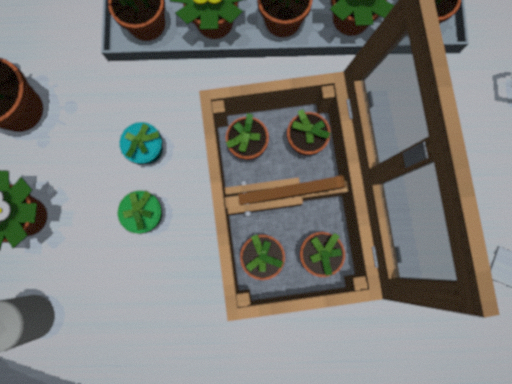

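Both pictures agree. The scene view shows the frame with its hinge wall on the left and the lid thrown back from (70,55) to (210,325). The brown stay runs from (275,185) to (190,212) between the cheeks. In the top view the frame rim spans (200,90) to (380,315), the stay runs from (240,197) to (345,185), and four terracotta pots stand in the bays.

Possible confusions:
- **Stay (darker batten):** top (240–345,190). It could be mistaken for the channel cheeks (230–300,190–205, lighter pine), the divider, or the lid's middle bar (415,153).
- **Pots:** the turquoise (140,143) and green (138,212) ones are outside the frame and not meant. The potted flowers and tray are not meant either.

I choose the dark batten, and will check it with a model overlay.

```bash
cat >> h.py <<'E'
def frame(o=(0.5537,0.0268),yaw=np.radians(-84.3)):
    T=np.eye(4);T[:3,:3]=R.from_euler('z',yaw).as_matrix();T[:2,3]=o;return T
def W(p,T): return (T[:3,:3]@np.atleast_2d(p).T).T+T[:3,3]
E
python3 - <<'E'
from h import *
T=frame()
a=0.3
out=[]
for c,(x0,y0,w,h) in {"top":(190,70,210,260),"scene":(120,100,240,240)}.items():
    im=cv2.imread(f"pics/{c}0.png");k=600//h if c=="top" else 2
    k=2
    big=cv2.resize(im[y0:y0+h,x0:x0+w],None,fx=k,fy=k,interpolation=cv2.INTER_CUBIC)
    def L(ps,col,cl=True):
        q=((proj(c,W(np.array(ps)/1000.,T))-[x0,y0])*k).astype(np.int32); cv2.polylines(big,[q.reshape(-1,1,2)],cl,col,1)
    L([(-110,-170,100),(110,-170,100),(110,170,100),(-110,170,100)],(255,0,255))
    p=np.array([-62,0,80.]);d=np.array([np.cos(a),0,np.sin(a)]);n=np.array([-d[2],0,d[0]])
    s=np.array([0,8,0])
    L([p+10*n+s,p+148*d+10*n+s,p+148*d+10*n-s,p+10*n-s],(255,255,0))
    L([p-10*n+s,p+148*d-10*n+s,p+148*d-10*n-s,p-10*n-s],(0,255,255))
    out.append(cv2.resize(big,(400,int(400*h/w))))
H=max(o.shape[0] for o in out)
cv2.imwrite("pics/ov1.png",np.hstack([cv2.copyMakeBorder(o,0,H-o.shape[0],0,0,0) for o in out]))
E
```

```text
(no output)
```

View pics/ov1.png

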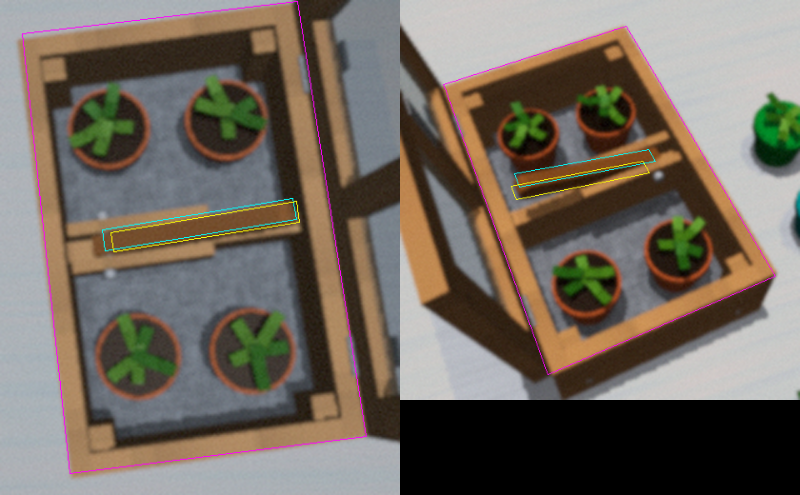

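```bash
cat >> h.py <<'E'
def pose(p,Rm):
    T=np.eye(4);T[:3,:3]=Rm;T[:3,3]=p;return T
def cur():
    o=bot.get_obs();return pose(o["position"],R.from_euler('xyz',o["tcp_rot"]).as_matrix())
def rows(A,B,N,verbose=1):
    D=np.linalg.inv(A)@B; w=R.from_matrix(D[:3,:3]).as_rotvec()/N
    S=sum(R.from_rotvec(k*w).as_matrix() for k in range(N)); v=np.linalg.solve(S,D[:3,3])
    v=v.round(4);w=w.round(4);T=A.copy();pts=[]
    for k in range(N):
        T=T@pose(v,R.from_rotvec(w).as_matrix());pts.append(T[:3,3].round(3))
    print(N,"rows",v.tolist(),w.tolist(),"|v|",np.linalg.norm(v).round(4),"deg",np.degrees(np.linalg.norm(w)).round(2),"mid",pts[N//2].tolist(),"end",pts[-1].tolist(),"err",np.linalg.norm(T[:3,3]-B[:3,3]).round(4))
    return T
PIV=np.array([-.062,0,.080]);HIN=np.array([.110,0,.100])
def stay_pose(a,lean=None,back=0,r=.120,T=frame()):
    lean=a if lean is None else lean
    z=np.array([np.sin(lean),0,-np.cos(lean)]);y=np.array([0,1,0.]);x=np.cross(y,z)
    p=PIV+r*np.array([np.cos(a),0,np.sin(a)])+z*(.005-back)
    return T@pose(p,np.c_[x,y,z])
def lid_pose(a,depth=.020,yo=0,back=0,s=1,T=frame(),off=0):
    # lid free-edge direction u, outer normal n (lid mid-plane through edge), grasp point depth inside edge
    u=np.array([-np.cos(a),0,np.sin(a)]);n=np.array([np.sin(a),0,np.cos(a)])
    z=-u;y=s*n;x=np.cross(y,z)
    p=HIN+u*(.232-depth)+n*off+np.array([0,yo,0])+z*(.005-back)
    return T@pose(p,np.c_[x,y,z])
E
python3 - <<'E'
from h import *
A=cur(); B=rows(A,stay_pose(.29,.3,back=.11),18)
C=rows(stay_pose(.29,.3,back=.11),stay_pose(.29,.3),8)
print(stay_pose(.29,.3).round(3))
for s in(1,-1): print(lid_pose(1.72,s=s).round(2), lid_pose(.79,s=s).round(2))
E
```

```text
18 rows [-0.0372, -0.0073, 0.0072] [0.0088, -0.0151, 0.0583] |v| 0.0386 deg 3.49 mid [0.504, 0.306, 0.203] end [0.557, 0.005, 0.215] err 0.0011
8 rows [-0.0, -0.0, 0.0137] [-0.0, 0.0, -0.0] |v| 0.0137 deg 0.0 mid [0.558, -0.015, 0.149] end [0.559, -0.027, 0.11] err 0.0004
[[-0.095  0.995  0.029  0.559]
 [ 0.951  0.099 -0.294 -0.027]
 [-0.296  0.    -0.955  0.11 ]
 [ 0.     0.     0.     1.   ]]
[[ 1.    0.1  -0.01  0.57]
 [ 0.1  -0.98  0.15 -0.11]
 [ 0.   -0.15 -0.99  0.3 ]
 [ 0.    0.    0.    1.  ]] [[ 1.    0.07  0.07  0.55]
 [ 0.1  -0.71 -0.7   0.06]
 [ 0.    0.7  -0.71  0.25]
 [ 0.    0.    0.    1.  ]]
[[-1.   -0.1  -0.01  0.57]
 [-0.1   0.98  0.15 -0.11]
 [ 0.    0.15 -0.99  0.3 ]
 [ 0.    0.    0.    1.  ]] [[-1.   -0.07  0.07  0.55]
 [-0.1   0.71 -0.7   0.06]
 [ 0.   -0.7  -0.71  0.25]
 [ 0.    0.    0.    1.  ]]
```

```bash
python3 -m handwheel '[[0.085,0,0,-0.035,0,0,0],[0.085,0,0,-0.035,0,0,0],[0.085,0,0,-0.035,0,0,0]]' 60; python3 - <<'E'
from h import *
print(bot.get_obs()["joints"].round(3))
A=cur(); B=rows(A,stay_pose(.29,.3,back=.18),20)
E
```

```text
t: 1.0
position: [0.2613, 0.595, 0.3514]
tcp_rot: [-3.141, 0.0, 2.728]
wrist_force: [0.4, 0.5, 0.2]
opening: 0.0851
[-1.203  0.388 -0.007  1.477  0.003  1.277 -0.054]
20 rows [-0.0323, -0.0058, 0.0083] [0.0079, -0.0136, 0.0525] |v| 0.0338 deg 3.14 mid [0.498, 0.321, 0.288] end [0.554, 0.025, 0.283] err 0.0012
```

```bash
R='x'; python3 -m handwheel '[[0.05,-0.0323,-0.0058,0.0083,0.0079,-0.0136,0.0525],[0.05,-0.0323,-0.0058,0.0083,0.0079,-0.0136,0.0525],[0.05,-0.0323,-0.0058,0.0083,0.0079,-0.0136,0.0525],[0.05,-0.0323,-0.0058,0.0083,0.0079,-0.0136,0.0525],[0.05,-0.0323,-0.0058,0.0083,0.0079,-0.0136,0.0525],[0.05,-0.0323,-0.0058,0.0083,0.0079,-0.0136,0.0525],[0.05,-0.0323,-0.0058,0.0083,0.0079,-0.0136,0.0525],[0.05,-0.0323,-0.0058,0.0083,0.0079,-0.0136,0.0525],[0.05,-0.0323,-0.0058,0.0083,0.0079,-0.0136,0.0525],[0.05,-0.0323,-0.0058,0.0083,0.0079,-0.0136,0.0525]]'; python3 - <<'E'
from h import *
print(bot.get_obs()["joints"].round(3))
A=cur(); B=rows(A,stay_pose(.29,.3,back=.18),10)
E
```

```text
t: 2.0
position: [0.4843, 0.3495, 0.29]
tcp_rot: [-3.101, 0.151, 2.2]
wrist_force: [0.8, -0.0, -0.5]
opening: 0.0499
[-0.93   0.363  0.229  1.673  0.072  1.169 -0.117]
10 rows [-0.032, -0.0058, 0.0082] [0.0079, -0.0135, 0.052] |v| 0.0335 deg 3.11 mid [0.546, 0.159, 0.279] end [0.554, 0.026, 0.282] err 0.0001
```

```bash
python3 -m handwheel '[[0.05,-0.032,-0.0058,0.0082,0.0079,-0.0135,0.052],[0.05,-0.032,-0.0058,0.0082,0.0079,-0.0135,0.052],[0.05,-0.032,-0.0058,0.0082,0.0079,-0.0135,0.052],[0.05,-0.032,-0.0058,0.0082,0.0079,-0.0135,0.052],[0.05,-0.032,-0.0058,0.0082,0.0079,-0.0135,0.052],[0.05,-0.032,-0.0058,0.0082,0.0079,-0.0135,0.052],[0.05,-0.032,-0.0058,0.0082,0.0079,-0.0135,0.052],[0.05,-0.032,-0.0058,0.0082,0.0079,-0.0135,0.052],[0.05,-0.032,-0.0058,0.0082,0.0079,-0.0135,0.052],[0.05,-0.032,-0.0058,0.0082,0.0079,-0.0135,0.052]]'; python3 - <<'E'
from h import *
print(bot.get_obs()["joints"].round(3))
A=cur(); rows(A,stay_pose(.29,.3,back=.0),10)
E
```

```text
t: 3.0
position: [0.5538, 0.0256, 0.2816]
tcp_rot: [3.141, 0.3, 1.67]
wrist_force: [-0.3, -0.1, -0.3]
opening: 0.0498
[-0.665  0.298  0.488  1.837  0.183  1.075 -0.184]
10 rows [0.0, 0.0, 0.018] [0.0, 0.0, -0.0] |v| 0.018 deg 0.0 mid [0.557, -0.006, 0.178] end [0.559, -0.027, 0.11] err 0.0001
```

```bash
python3 -m handwheel '[[0.05,0,0,0.018,0,0,0],[0.05,0,0,0.018,0,0,0],[0.05,0,0,0.018,0,0,0],[0.05,0,0,0.018,0,0,0],[0.05,0,0,0.018,0,0,0],[0.05,0,0,0.018,0,0,0],[0.05,0,0,0.018,0,0,0],[0.05,0,0,0.018,0,0,0],[0.05,0,0,0.018,0,0,0],[0.05,0,0,0.018,0,0,0]]'; python3 - <<'E'
from h import *
print(bot.get_obs()["joints"].round(3))
im=bot.read_camera("scene"); im2=bot.read_camera("top")
k=lambda im,x,y:cv2.resize(im[y:y+200,x:x+200],(400,400),interpolation=cv2.INTER_CUBIC)
cv2.imwrite("pics/g1.png",np.hstack([k(im,120,100),k(im2,190,90)]))
E
```

```text
t: 4.0
position: [0.5592, -0.026, 0.109]
tcp_rot: [-3.142, 0.3, 1.673]
wrist_force: [-0.0, -0.2, -0.2]
opening: 0.0497
[-0.529  0.54   0.455  1.972  0.113  0.689 -0.117]
```

View pics/g1.png

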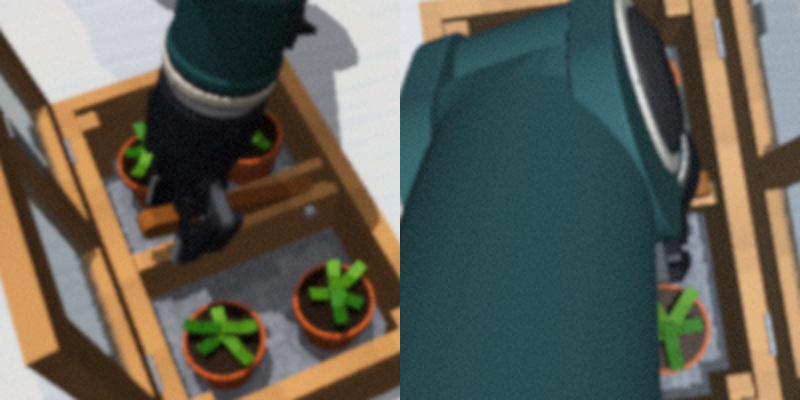

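In the crop the fingers straddle the dark stay at (185,205), clear of the cheeks. Closing now.

```bash
python3 -m handwheel '[[0.01,0,0,0,0,0,0],[0.01,0,0,0,0,0,0],[0.01,0,0,0,0,0,0],[0.01,0,0,0,0,0,0],[0.01,0,0,0,0,0,0],[0.01,0,0,0,0,0,0]]' 40; cat >> h.py <<'E'
def about(P,da,A):
    # rotate pose A by da (free end up/front) about frame-y axis through frame point P
    T=frame();y=T[:3,:3]@[0,1,0];c=W(P,T)[0]
    Rm=R.from_rotvec(-da*y).as_matrix();return pose(c+Rm@(A[:3,3]-c),Rm@A[:3,:3])
E
python3 - <<'E'
from h import *
A=cur(); B=about(PIV,.4,A);rows(A,B,8)
T=frame();g=np.linalg.inv(T)@A@[0,0,-.005,1]-np.r_[PIV,0];print(g.round(4),np.arctan2(g[2],g[0]))
E
```

```text
t: 4.7
position: [0.5587, -0.0248, 0.1096]
tcp_rot: [-3.14, 0.3, 1.675]
wrist_force: [-4.2, -2.6, 2.8]
opening: 0.0152
8 rows [-0.0001, -0.0, -0.0059] [0.0002, -0.05, 0.0] |v| 0.0059 deg 2.86 mid [0.558, -0.014, 0.137] end [0.557, -0.004, 0.152] err 0.0002
[ 1.123e-01 -1.000e-04  3.440e-02  1.000e+00] 0.29706246208432957
```

```bash
python3 -m handwheel '[[0.01,-0.0001,0,-0.0059,0,-0.05,0],[0.01,-0.0001,0,-0.0059,0,-0.05,0],[0.01,-0.0001,0,-0.0059,0,-0.05,0],[0.01,-0.0001,0,-0.0059,0,-0.05,0],[0.01,-0.0001,0,-0.0059,0,-0.05,0],[0.01,-0.0001,0,-0.0059,0,-0.05,0],[0.01,-0.0001,0,-0.0059,0,-0.05,0],[0.01,-0.0001,0,-0.0059,0,-0.05,0]]'; python3 - <<'E'
from h import *
o=bot.get_obs();print(o["joints"].round(3),o["ft_torque"].round(2))
A=cur(); T=frame();g=np.linalg.inv(T)@A@[0,0,-.005,1]-np.r_[PIV,0];a=np.arctan2(g[2],g[0]);print(g.round(4),a,np.hypot(g[0],g[2]))
B=about(PIV,1.17-a,A);rows(A,B,9)
E
```

```text
t: 5.5
position: [0.5564, -0.0045, 0.152]
tcp_rot: [-3.139, 0.702, 1.674]
wrist_force: [-5.2, -2.1, 3.1]
opening: 0.0152
[-0.912  0.643  0.684  1.95   0.395  0.862 -0.488] [ 0.12  0.92 -0.37]
[ 9.01e-02 -4.00e-04  7.58e-02  1.00e+00] 0.6993893496057612 0.11778833657637754
9 rows [-0.0001, 0.0, -0.0062] [0.0002, -0.0523, -0.0] |v| 0.0062 deg 3.0 mid [0.554, 0.017, 0.174] end [0.552, 0.038, 0.187] err 0.0004
```

```bash
python3 -m handwheel '[[0.01,-0.0001,0,-0.0062,0,-0.0523,0],[0.01,-0.0001,0,-0.0062,0,-0.0523,0],[0.01,-0.0001,0,-0.0062,0,-0.0523,0],[0.01,-0.0001,0,-0.0062,0,-0.0523,0],[0.01,-0.0001,0,-0.0062,0,-0.0523,0],[0.01,-0.0001,0,-0.0062,0,-0.0523,0],[0.01,-0.0001,0,-0.0062,0,-0.0523,0],[0.01,-0.0001,0,-0.0062,0,-0.0523,0],[0.01,-0.0001,0,-0.0062,0,-0.0523,0]]'; python3 - <<'E'
from h import *
o=bot.get_obs();print(o["joints"].round(3),o["ft_torque"].round(2))
A=cur(); T=frame();g=np.linalg.inv(T)@A@[0,0,-.005,1]-np.r_[PIV,0];a=np.arctan2(g[2],g[0]);print(g.round(4),a,np.hypot(g[0],g[2]))
E
```

```text
t: 6.4
position: [0.5517, 0.0385, 0.1869]
tcp_rot: [-3.139, 1.174, 1.674]
wrist_force: [-7.0, -3.3, 4.4]
opening: 0.0151
[-1.155  0.891  0.789  1.862  0.538  1.137 -0.705] [ 0.05  0.48 -0.88]
[ 4.560e-02 -9.000e-04  1.088e-01  1.000e+00] 1.1739835577129485 0.11796544626144868
```

```bash
python3 -m handwheel '[[0.01,0,0,-0.0015,0,-0.012,0],[0.01,0,0,-0.0015,0,-0.012,0],[0.01,0,0,-0.0015,0,-0.012,0]]';python3 -m handwheel '[[0.01,0,0,-0.0015,0,-0.012,0],[0.01,0,0,-0.0015,0,-0.012,0]]'; python3 - <<'E'
from h import *
o=bot.get_obs();print(o["joints"].round(3),o["ft_torque"].round(2))
A=cur(); T=frame();g=np.linalg.inv(T)@A@[0,0,-.005,1]-np.r_[PIV,0];a=np.arctan2(g[2],g[0]);print(g.round(4),a,np.hypot(g[0],g[2]))
E
```

```text
t: 6.7
position: [0.5511, 0.0424, 0.1885]
tcp_rot: [-3.137, 1.209, 1.676]
wrist_force: [-7.2, -2.6, 5.1]
opening: 0.0156
t: 6.9
position: [0.5507, 0.0438, 0.1893]
tcp_rot: [-3.137, 1.232, 1.674]
wrist_force: [-2.1, -13.1, -1.7]
opening: 0.0156
[-1.173  0.927  0.795  1.849  0.548  1.171 -0.72 ] [ 0.8   0.37 -0.28]
[ 0.04   -0.0013  0.1109  1.    ] 1.224465731766416 0.11791353420662756
```

```bash
python3 -m handwheel '[[0.05,0,0,0,0,0,0],[0.05,0,0,0,0,0,0],[0.05,0,0,0,0,0,0],[0.05,0,0,-0.02,0,0,0],[0.05,0,0,-0.03,0,0,0],[0.05,0,0,-0.03,0,0,0],[0.05,-0.02,0,-0.03,0,0,0],[0.05,-0.03,0,-0.03,0,0,0]]'; python3 - <<'E'
from h import *
o=bot.get_obs();print(o["joints"].round(3))
for c in("scene","top"):
    cv2.imwrite(f"pics/{c}2.png",bot.read_camera(c))
    for n in("stay_grip","lid_edge","lid_hinge"):print(c,n,lm(c,n)[:2])
print("exp stay_grip",W(PIV+.12*np.array([np.cos(1.2),0,np.sin(1.2)]),frame()))
for a in(1.72,): print("exp edge",W(HIN+.232*np.array([-np.cos(a),0,np.sin(a)])+.008*np.array([np.sin(a),0,np.cos(a)]),frame()))
print(cur().round(3))
E
```

```text
t: 7.7
position: [0.5398, 0.1628, 0.2825]
tcp_rot: [-3.134, 1.23, 1.684]
wrist_force: [0.7, 0.8, 0.0]
opening: 0.05
[-1.293  0.833  0.799  1.678  0.516  1.462 -0.623]
scene stay_grip [(0.88, array([0.5539, 0.0432, 0.1965]))]
scene lid_edge [(0.95, array([ 0.5701, -0.1286,  0.3282]))]
scene lid_hinge [(0.68, array([ 0.5664, -0.0849,  0.1005]))]
top stay_grip [(0.58, array([0.5467, 0.0484, 0.1927]))]
top lid_edge [(0.95, array([ 0.5673, -0.1242,  0.3299]))]
top lid_hinge [(0.69, array([ 0.5632, -0.0833,  0.1023]))]
exp stay_grip [[0.55186089 0.04522551 0.19184469]]
exp edge [[ 0.56883614 -0.12484456  0.32823322]]
[[-0.036  0.995  0.096  0.54 ]
 [ 0.331  0.103 -0.938  0.16 ]
 [-0.943 -0.002 -0.333  0.282]
 [ 0.     0.     0.     1.   ]]
```

View pics/scene2.png

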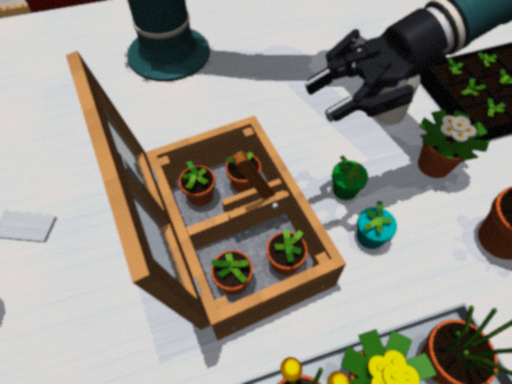

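```bash
python3 - <<'E'
from h import *
A=cur()
for s in(1,-1):
    L=lambda b:lid_pose(1.70,depth=.014,yo=-.04,back=b,s=s,off=.008)
    P=L(.09)
    M=L(.09);M[:3,3]=[.54,.10,.42]
    print(s);rows(A,M,20);rows(M,P,8);
    print(P.round(3),R.from_matrix(P[:3,:3]).as_euler('xyz'))
E
```

```text
1
20 rows [-0.0063, 0.0042, -0.0041] [0.0527, 0.0527, 0.0653] |v| 0.0086 deg 5.68 mid [0.567, 0.147, 0.368] end [0.541, 0.1, 0.421] err 0.001
8 rows [-0.0042, 0.029, -0.0012] [0.0, -0.0, -0.0] |v| 0.0293 deg 0.0 mid [0.533, -0.046, 0.407] end [0.53, -0.133, 0.4] err 0.0002
[[ 0.995  0.098 -0.013  0.529]
 [ 0.099 -0.987  0.128 -0.133]
 [ 0.    -0.129 -0.992  0.399]
 [ 0.     0.     0.     1.   ]] [-3.01238898  0.          0.09948377]
-1
20 rows [-0.0059, -0.0046, -0.0043] [-0.0526, 0.0526, -0.0649] |v| 0.0086 deg 5.66 mid [0.51, 0.144, 0.367] end [0.541, 0.1, 0.42] err 0.0007
8 rows [0.0042, -0.029, -0.0012] [-0.0, 0.0, -0.0] |v| 0.0293 deg 0.0 mid [0.533, -0.046, 0.407] end [0.53, -0.133, 0.4] err 0.0002
[[-0.995 -0.098 -0.013  0.529]
 [-0.099  0.987  0.128 -0.133]
 [ 0.     0.129 -0.992  0.399]
 [ 0.     0.     0.     1.   ]] [ 3.01238898  0.         -3.04210889]
```

```bash
python3 -m handwheel '[[0.07,-0.0063,0.0042,-0.0041,0.0527,0.0527,0.0653],[0.07,-0.0063,0.0042,-0.0041,0.0527,0.0527,0.0653],[0.07,-0.0063,0.0042,-0.0041,0.0527,0.0527,0.0653],[0.07,-0.0063,0.0042,-0.0041,0.0527,0.0527,0.0653],[0.07,-0.0063,0.0042,-0.0041,0.0527,0.0527,0.0653],[0.07,-0.0063,0.0042,-0.0041,0.0527,0.0527,0.0653],[0.07,-0.0063,0.0042,-0.0041,0.0527,0.0527,0.0653],[0.07,-0.0063,0.0042,-0.0041,0.0527,0.0527,0.0653],[0.07,-0.0063,0.0042,-0.0041,0.0527,0.0527,0.0653],[0.07,-0.0063,0.0042,-0.0041,0.0527,0.0527,0.0653]]'; python3 - <<'E'
from h import *
o=bot.get_obs();print(o["joints"].round(3))
A=cur()
M=lid_pose(1.70,depth=.014,yo=-.04,back=.09,off=.008);M[:3,3]=[.54,.10,.42]
rows(A,M,10)
E
```

```text
t: 9.1
position: [0.5668, 0.1515, 0.3609]
tcp_rot: [2.906, 0.571, 0.731]
wrist_force: [-0.2, -1.2, 0.1]
opening: 0.0699
[-1.059  0.656  0.925  1.419 -0.005  1.654 -0.923]
10 rows [-0.0063, 0.0041, -0.004] [0.0524, 0.0524, 0.0649] |v| 0.0085 deg 5.64 mid [0.558, 0.122, 0.401] end [0.54, 0.1, 0.42] err 0.0005
```

```bash
python3 -m handwheel '[[0.07,-0.0063,0.0041,-0.004,0.0524,0.0524,0.0649],[0.07,-0.0063,0.0041,-0.004,0.0524,0.0524,0.0649],[0.07,-0.0063,0.0041,-0.004,0.0524,0.0524,0.0649],[0.07,-0.0063,0.0041,-0.004,0.0524,0.0524,0.0649],[0.07,-0.0063,0.0041,-0.004,0.0524,0.0524,0.0649],[0.07,-0.0063,0.0041,-0.004,0.0524,0.0524,0.0649],[0.07,-0.0063,0.0041,-0.004,0.0524,0.0524,0.0649],[0.07,-0.0063,0.0041,-0.004,0.0524,0.0524,0.0649],[0.07,-0.0063,0.0041,-0.004,0.0524,0.0524,0.0649],[0.07,-0.0063,0.0041,-0.004,0.0524,0.0524,0.0649]]'; python3 - <<'E'
from h import *
o=bot.get_obs();print(o["joints"].round(3))
A=cur()
P=lid_pose(1.70,depth=.014,yo=-.04,back=.09,off=.008)
rows(A,P,9)
E
```

```text
t: 10.1
position: [0.5402, 0.0999, 0.4199]
tcp_rot: [-3.012, 0.0, 0.099]
wrist_force: [0.7, -0.8, 0.3]
opening: 0.07
[-1.095  0.241  1.128  1.675 -0.351  1.39  -1.38 ]
9 rows [-0.0038, 0.0258, -0.001] [0.0, 0.0, -0.0] |v| 0.0261 deg 0.0 mid [0.534, -0.03, 0.408] end [0.529, -0.134, 0.399] err 0.0007
```

```bash
python3 -m handwheel '[[0.07,-0.0038,0.0258,-0.001,0,0,0],[0.07,-0.0038,0.0258,-0.001,0,0,0],[0.07,-0.0038,0.0258,-0.001,0,0,0],[0.07,-0.0038,0.0258,-0.001,0,0,0],[0.07,-0.0038,0.0258,-0.001,0,0,0],[0.07,-0.0038,0.0258,-0.001,0,0,0],[0.07,-0.0038,0.0258,-0.001,0,0,0],[0.07,-0.0038,0.0258,-0.001,0,0,0],[0.07,-0.0038,0.0258,-0.001,0,0,0]]'; python3 - <<'E'
from h import *
o=bot.get_obs();print(o["joints"].round(3))
im=bot.read_camera("scene");bot.read_camera("top")
print(lm("scene","lid_edge")[:2],lm("top","lid_edge")[:2])
cv2.imwrite("pics/s3.png",cv2.resize(im[0:260,20:320],None,fx=2,fy=2))
A=cur()
P=lid_pose(1.70,depth=.014,yo=-.04,back=.0,off=.008)
rows(A,P,8)
E
```

```text
t: 11.0
position: [0.5298, -0.1341, 0.3989]
tcp_rot: [-3.013, 0.002, 0.103]
wrist_force: [-0.0, -0.7, 0.0]
opening: 0.0701
[-0.65   0.313  1.155  1.679 -0.395  1.424 -0.895]
[(0.6, array([ 0.5704, -0.1294,  0.3278]))] [(0.87, array([ 0.5671, -0.1278,  0.3306]))]
8 rows [-0.0, -0.0, 0.0112] [0.0001, 0.0003, 0.0002] |v| 0.0112 deg 0.02 mid [0.529, -0.126, 0.344] end [0.529, -0.122, 0.31] err 0.0004
```

View pics/s3.png

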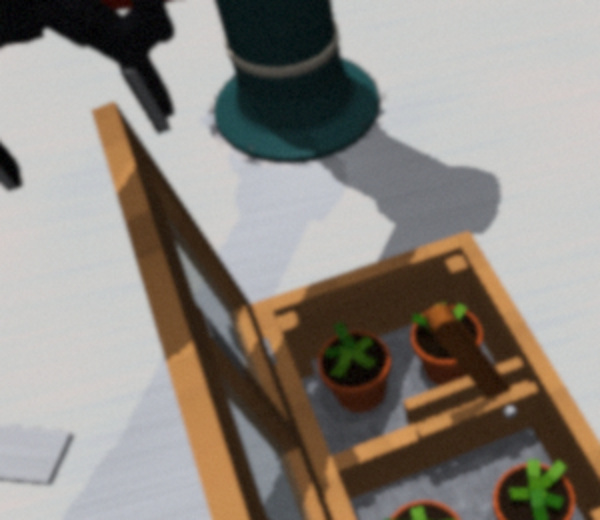

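The fingers straddle the lid's free edge from above, one each side of it at (10,165) and (150,95). The stay stands at (460,345).

```bash
python3 -m handwheel '[[0.07,0,0,0.0112,0,0,0],[0.07,0,0,0.0112,0,0,0],[0.07,0,0,0.0112,0,0,0],[0.07,0,0,0.0112,0,0,0],[0.07,0,0,0.0112,0,0,0],[0.07,0,0,0.0112,0,0,0],[0.07,0,0,0.0112,0,0,0],[0.07,0,0,0.0112,0,0,0]]' && python3 -m handwheel '[[0.01,0,0,0,0,0,0],[0.01,0,0,0,0,0,0],[0.01,0,0,0,0,0,0],[0.01,0,0,0,0,0,0],[0.01,0,0,0,0,0,0],[0.01,0,0,0,0,0,0],[0.01,0,0,0,0,0,0]]' 40; python3 - <<'E'
from h import *
o=bot.get_obs();print(o["joints"].round(3),o["ft_torque"].round(2))
A=cur();T=frame();g=(np.linalg.inv(T)@A@[0,0,-.005,1])[:3]-HIN
th=np.arctan2(g[2],-g[0]);print(g.round(4),th+np.arcsin(.008/np.hypot(g[0],g[2])), np.hypot(g[0],g[2]))
z=np.linalg.inv(T[:3,:3])@A[:3,2];print("tool lid ang",np.arctan2(-z[2],z[0]))
for d in(.45,.9):rows(A,about(HIN,-d,A),10)
E
```

```text
t: 12.0
position: [0.5292, -0.1213, 0.31]
tcp_rot: [-3.014, 0.001, 0.104]
wrist_force: [-0.1, 0.2, 0.1]
opening: 0.07
t: 12.7
position: [0.5295, -0.1219, 0.3117]
tcp_rot: [-3.014, -0.001, 0.104]
wrist_force: [-0.9, -1.8, 5.0]
opening: 0.0156
[-0.623  0.384  1.105  1.812 -0.473  1.26  -0.832] [-0.41  0.07  0.44]
[ 0.0362 -0.0388  0.2166] 1.7727092626559482 0.2196223502144724
tool lid ang 1.6980870555057481
10 rows [-0.0, 0.0096, 0.0006] [0.045, 0.0002, 0.0] |v| 0.0096 deg 2.58 mid [0.535, -0.177, 0.295] end [0.539, -0.21, 0.275] err 0.0006
10 rows [-0.0001, 0.0192, 0.0016] [0.09, 0.0004, 0.0] |v| 0.0193 deg 5.16 mid [0.54, -0.225, 0.263] end [0.545, -0.273, 0.204] err 0.0005
```

```bash
python3 - <<'E'
from h import *
A=cur();rows(A,about(HIN,.4,A),10)
E
```

```text
10 rows [0.0, -0.0086, -0.0002] [-0.04, -0.0002, -0.0] |v| 0.0086 deg 2.29 mid [0.524, -0.071, 0.314] end [0.521, -0.037, 0.309] err 0.0006
```

```bash
cat >> h.py <<'E'
def lidstat():
    o=bot.get_obs();print(o["joints"].round(3),o["ft_torque"].round(2),o["wrist_force"].round(1))
    A=cur();T=frame();g=(np.linalg.inv(T)@A@[0,0,-.005,1])[:3]-HIN
    r=np.hypot(g[0],g[2]);th=np.arctan2(g[2],-g[0])-np.arcsin(.008/r)
    z=np.linalg.inv(T[:3,:3])@A[:3,2];print("lid",th.round(3),"r",r.round(4),"tool ang",np.arctan2(-z[2],z[0]).round(3));return A,th
E
python3 -m handwheel '[[0.01,0,-0.0086,-0.0002,-0.04,0,0],[0.01,0,-0.0086,-0.0002,-0.04,0,0],[0.01,0,-0.0086,-0.0002,-0.04,0,0],[0.01,0,-0.0086,-0.0002,-0.04,0,0],[0.01,0,-0.0086,-0.0002,-0.04,0,0]]'; python3 - <<'E'
from h import *
A,th=lidstat();rows(A,about(HIN,.4,A),10)
E
```

```text
t: 13.2
position: [0.5246, -0.0788, 0.3144]
tcp_rot: [3.068, 0.001, 0.104]
wrist_force: [-1.3, -1.5, 2.9]
opening: 0.0154
[-0.934  0.337  1.225  1.879 -0.274  1.132 -1.083] [-0.38  0.26  0.35] [-1.3 -1.5  2.9]
lid 1.497 r 0.2196 tool ang 1.497
10 rows [0.0, -0.0086, -0.0001] [-0.04, -0.0002, 0.0] |v| 0.0086 deg 2.29 mid [0.519, -0.028, 0.306] end [0.516, 0.004, 0.294] err 0.0007
```

```bash
python3 -m handwheel '[[0.01,0,-0.0086,-0.0002,-0.04,0,0],[0.01,0,-0.0086,-0.0002,-0.04,0,0],[0.01,0,-0.0086,-0.0001,-0.04,0,0],[0.01,0,-0.0086,-0.0001,-0.04,0,0],[0.01,0,-0.0086,-0.0001,-0.04,0,0],[0.01,0,-0.0086,-0.0001,-0.04,0,0],[0.01,0,-0.0086,-0.0001,-0.04,0,0],[0.01,0,-0.0086,-0.0001,-0.04,0,0]]'; python3 - <<'E'
from h import *
A,th=lidstat();rows(A,about(HIN,.32,A),8)
E
```

```text
t: 14.0
position: [0.5169, -0.0116, 0.3008]
tcp_rot: [2.748, 0.003, 0.104]
wrist_force: [-5.1, -0.3, 6.1]
opening: 0.0152
[-1.303  0.474  1.369  1.946 -0.085  1.042 -1.395] [-0.27  0.82  0.01] [-5.1 -0.3  6.1]
lid 1.174 r 0.2195 tool ang 1.177
8 rows [0.0, -0.0086, -0.0001] [-0.04, -0.0002, 0.0] |v| 0.0086 deg 2.29 mid [0.513, 0.027, 0.282] end [0.511, 0.047, 0.267] err 0.0005
```

```bash
python3 -m handwheel '[[0.01,0,-0.0086,-0.0001,-0.04,0,0],[0.01,0,-0.0086,-0.0001,-0.04,0,0],[0.01,0,-0.0086,-0.0001,-0.04,0,0],[0.01,0,-0.0086,-0.0001,-0.04,0,0]]'; python3 - <<'E'
from h import *
A,th=lidstat();rows(A,about(HIN,.2,A),5)
E
```

```text
t: 14.4
position: [0.5133, 0.0195, 0.2859]
tcp_rot: [2.587, 0.004, 0.104]
wrist_force: [-7.0, 1.2, 6.5]
opening: 0.0153
[-1.393  0.613  1.379  1.958 -0.054  1.029 -1.501] [-0.26  0.96 -0.3 ] [-7.   1.2  6.5]
lid 1.012 r 0.2194 tool ang 1.017
5 rows [0.0, -0.0086, -0.0001] [-0.04, -0.0002, 0.0001] |v| 0.0086 deg 2.29 mid [0.511, 0.041, 0.272] end [0.51, 0.054, 0.261] err 0.0003
```

```bash
python3 -m handwheel '[[0.01,0,-0.0086,-0.0001,-0.04,0,0],[0.01,0,-0.0086,-0.0001,-0.04,0,0],[0.01,0,-0.0086,-0.0001,-0.04,0,0],[0.01,0,-0.0043,0,-0.02,0,0]]'; python3 - <<'E'
from h import *
A,th=lidstat();rows(A,about(HIN,.1,A),10)
bot.read_camera("scene");bot.read_camera("top")
for c in("scene","top"):print(lm(c,"lid_edge")[:1],lm(c,"stay_grip")[:1])
E
```

```text
t: 14.8
position: [0.5104, 0.0449, 0.2685]
tcp_rot: [2.446, 0.005, 0.105]
wrist_force: [-8.1, 5.1, 10.9]
opening: 0.0154
[-1.444  0.748  1.361  1.958 -0.038  1.03  -1.585] [-0.59  1.03 -0.75] [-8.1  5.1 10.9]
lid 0.868 r 0.2193 tool ang 0.875
10 rows [0.0, -0.0021, -0.0001] [-0.01, -0.0001, 0.0] |v| 0.0021 deg 0.57 mid [0.509, 0.055, 0.261] end [0.509, 0.061, 0.255] err 0.0006
[(0.64, array([0.5483, 0.0574, 0.2803]))] []
[(0.74, array([0.5458, 0.0604, 0.2832]))] []
```

```bash
python3 -m handwheel '[[0.01,0,-0.0021,-0.0001,-0.01,0,0],[0.01,0,-0.0021,-0.0001,-0.01,0,0],[0.01,0,-0.0021,-0.0001,-0.01,0,0]]'; python3 - <<'E'
from h import *
lidstat()
E
python3 -m handwheel '[[0.01,0,-0.0021,-0.0001,-0.01,0,0],[0.01,0,-0.0021,-0.0001,-0.01,0,0]]'; python3 - <<'E'
from h import *
lidstat()
im=bot.read_camera("scene")
cv2.imwrite("pics/s4.png",cv2.resize(im[60:340,60:380],None,fx=2,fy=2))
E
```

```text
t: 15.4
position: [0.5099, 0.0492, 0.2651]
tcp_rot: [2.419, 0.004, 0.103]
wrist_force: [-6.6, 3.7, 6.6]
opening: 0.0157
[-1.451  0.774  1.357  1.956 -0.036  1.032 -1.602] [-0.1   1.01 -0.58] [-6.6  3.7  6.6]
lid 0.842 r 0.2193 tool ang 0.848
t: 15.6
position: [0.5095, 0.0524, 0.2623]
tcp_rot: [2.398, 0.004, 0.103]
wrist_force: [-7.7, 4.0, 4.5]
opening: 0.0155
[-1.457  0.794  1.354  1.955 -0.034  1.034 -1.613] [-0.03  0.9  -0.55] [-7.7  4.   4.5]
lid 0.822 r 0.2193 tool ang 0.828
```

View pics/s4.png

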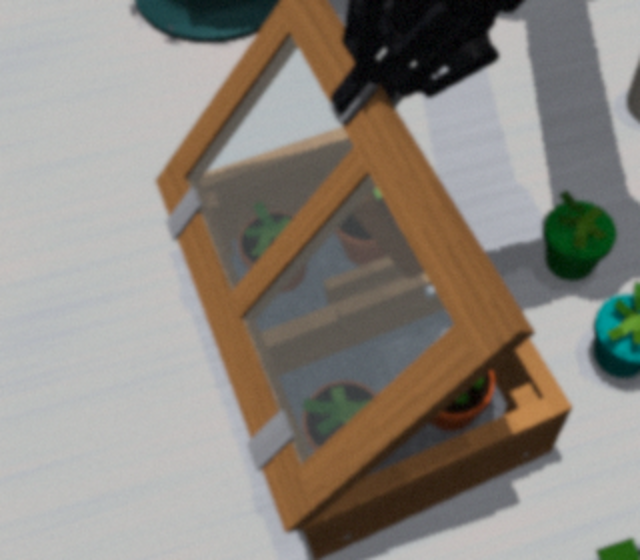

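The lid is being lowered in the grip at (370,95), and the stay is hidden under the middle bar. Now feeling for contact.

```bash
for i in 1 2; do :; done; python3 -m handwheel '[[0.01,0,-0.0021,-0.0001,-0.01,0,0],[0.01,0,-0.0021,-0.0001,-0.01,0,0]]'|grep force;python3 -m handwheel '[[0.01,0,-0.0021,-0.0001,-0.01,0,0],[0.01,0,0,0,0,0,0]]'|grep force;python3 - <<'E'
from h import *
lidstat()
E
```

```text
wrist_force: [-5.5, 3.5, 5.1]
wrist_force: [-6.7, 3.2, 6.0]
[-1.464  0.824  1.347  1.953 -0.032  1.036 -1.63 ] [-0.03  0.84 -0.58] [-6.7  3.2  6. ]
lid 0.791 r 0.2193 tool ang 0.797
```

```bash
python3 -m handwheel '[[0.01,0,-0.0021,-0.0001,-0.01,0,0],[0.01,0,0,0,0,0,0]]'|grep force;python3 -m handwheel '[[0.01,0,-0.0021,-0.0001,-0.01,0,0],[0.01,0,0,0,0,0,0]]'|grep force;python3 - <<'E'
from h import *
lidstat()
E
```

```text
wrist_force: [-6.6, 1.4, 8.8]
wrist_force: [-6.5, -1.5, 15.1]
[-1.468  0.843  1.347  1.951 -0.027  1.04  -1.641] [-0.62  1.05 -0.7 ] [-6.5 -1.5 15.1]
lid 0.787 r 0.2192 tool ang 0.775
```

Contact: the reading stalls at 0.787 with the force rising. Release and withdraw along the lid.

```bash
python3 -m handwheel '[[0.025,0,0,0,0,0,0],[0.04,0,0,0,0,0,0],[0.04,0,0,0,0,0,0],[0.04,0,0,0,0,0,0],[0.04,0,0,-0.01,0,0,0],[0.04,0,0,-0.02,0,0,0],[0.04,0,0,-0.03,0,0,0],[0.04,0,0,-0.03,0,0,0],[0.04,0,0,-0.03,0,0,0],[0.04,0,0,-0.03,0,0,0]]'; python3 - <<'E'
from h import *
im=bot.read_camera("scene");t=bot.read_camera("top")
for c in("scene","top"):print(lm(c,"lid_edge")[:1],lm(c,"lid_hinge")[:1],lm(c,"stay_grip")[:1],lm(c,"pot_a")[:8])
for a in(.79,):print(W(HIN+.232*np.array([-np.cos(a),0,np.sin(a)])+.008*np.array([np.sin(a),0,np.cos(a)]),frame()))
cv2.imwrite("pics/s5.png",np.hstack([im[60:360,60:360],t[50:350,180:480]]))
E
```

```text
t: 17.45
position: [0.4989, 0.1676, 0.3624]
tcp_rot: [2.35, 0.0, 0.105]
wrist_force: [1.0, 0.0, -0.1]
opening: 0.0397
[(0.88, array([0.5465, 0.0676, 0.27  ]))] [(0.62, array([ 0.5661, -0.0871,  0.1   ]))] [] [(0.97, array([ 0.6424,  0.2589, -0.0011])), (0.89, array([0.6448, 0.0847, 0.0088])), (0.6, array([0.5335, 0.2548, 0.0027]))]
[(0.57, array([0.5416, 0.0702, 0.2721]))] [(0.73, array([ 0.5644, -0.0854,  0.102 ]))] [] [(0.73, array([0.4585, 0.0695, 0.0103])), (0.62, array([ 0.6433,  0.2599, -0.0014])), (0.6, array([0.6479, 0.0831, 0.0123])), (0.51, array([0.5357, 0.2564, 0.001 ]))]
[[0.54897146 0.07417389 0.27043272]]
```

View pics/s5.png

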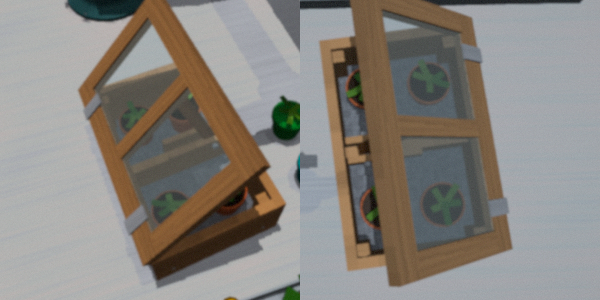

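The lid is propped at about 45°. Its edge is at z ≈ 0.271 m, against 0.270 expected. The gripper is clear and all four pots are upright. I'll check once more that it holds still, then hand in.

```bash
python3 -m handwheel '[[0.04,0,0,-0.02,0,0,0],[0.04,0,0,-0.02,0,0,0],[0.04,0,0,0,0,0,0],[0.04,0,0,0,0,0,0],[0.04,0,0,0,0,0,0]]'|grep force; python3 - <<'E'
from h import *
bot.read_camera("scene");print(lm("scene","lid_edge")[:1]);print(bot.hand_in())
E
```

```text
wrist_force: [-0.3, 0.6, -0.5]
[(0.62, array([0.5482, 0.0693, 0.2684]))]
the job is handed in; nothing more can be done
None
```

The lid is now propped half open on the raised stay, and the job is handed in at about 18 s of the 51 s allowed.

- **Stay:** I gripped its free end and swung it from about 0.30 rad to its stop. The wrist force rose to 13 N there, and afterwards the camera put the grip point where 1.20 rad predicts.
- **Lid:** I pinched the free edge and lowered it slowly in the grip. It stopped on the stay at about 0.787 rad, against roughly 0.79 expected, then I let go and backed away.
- **Last checks:** After release the lid edge stayed put, at z = 0.270–0.272 m and then 0.268 m, against 0.270 m expected. The last wrist-force reading was near zero. All four pots looked upright in both pictures.
- **Could not confirm:** Once the lid was down, the networks reported only two of the four pots in the frame and could not find the stay, which the lid and its middle bar cover. The measured edge also sat 4–7 mm from the predicted y, slightly more than the networks' stated 4 mm error.

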